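# Sight the refractometer that matches the sample

### The arm

A 6-joint arm with a two-finger parallel gripper is mounted at the origin on the work surface. World frame = base frame: x ahead of the robot, y to its left, z up, the work surface at z = 0. Lengths are in mm, angles in rad, forces in N, time in s.
With the tool pointing down it reaches from about 275 to 750 mm from the base axis. Payload 10.2 kg.
Tool frame: the origin (TCP) lies at the very end of the fingers, on their centre line; the grasp point (between the pads) lies 19 mm behind it (ctrl.hold_point_z is the distance from the TCP to the grasp point, in mm); z points along the fingers, y is the direction in which the jaws open and shut (so a half turn about z gives the same grasp; the last joint's range is limited). The gripper opens to 85 mm and grips with 20 to 120 N. Pads are 22 mm wide; open, the fingers measure 114 mm over their backs; the gripper's body (76 mm by 85 mm) begins 54 mm behind the grasp point. The pads swing forward as they close: fully open they stand 13 mm farther back than shut.
Start: joints at [-1.34, 0.313, 1.498, -0, 1.331, -0.223], TCP at [230.14, -471.876, 231.294] pointing down, gripper open.
Joint ranges: [-2.94, 2.94], [-0.97, 2.17], [0.19, 2.56], [-1.23, 4.37], [0.02, 3.11], [-2.88, 2.88]. Speed limits (rad/s): [2.39, 2.39, 3.01, 3.14, 3.14, 3.14].

### API

Orientations are given as a unit quaternion [w, x, y, z].
In Python, from rig import readout, cams, workorder, spotter, ctrl gives the robot as it stands.
- The arm moves only by the tool step_arm, never from a script. Its argument "plan" is text: rows parted by semicolons, each of 5 numbers parted by spaces: the shift along the tool's x, y, z in cm, then the turn about the tool's z in degrees, then the opening in per cent of the stroke, from 0 (shut) to 100 (fully open). In form: x y z twist gripper; .... A call has 1 to 10 rows; each row is the pose to reach, as a shift and turn from the pose commanded when the call began, along the tool's axes at that moment; what a row does not reach only later rows make up. A row lasts 1/10 s, in which the tool goes at most 50 mm and 8.59 degrees, less where a joint would pass 70% of its speed; a pose out of reach is approached as far as the arm can. A call with a gripper value outside its range is refused whole. The fingers move at their own pace and stop on an object; "grip_force" is the grip in N (left out, the last holds). Time passes only in rows, so rows that repeat a pose let the fingers close. It gives the time, the measured TCP pose, the force and the opening at its end, in the units of the state.
- readout.sense(): the state, without advancing time (a new reading comes with each control period).
- cams.capture(name): name is "scene" or "top" or "wrist"; returns (picture, depth): 384x512x3 uint8, red, green, blue; 384x512 float32, mm along the optical axis (not along the pixel's ray), 0 where there is no reading.
- cams.camera_info(name): a dict with "vfov" (degrees; the focal length in pixels is half the picture's height over the tangent of half this angle, whatever the lens; pixels are square), "cx", "cy" (the principal point, pixels), "k1" (the pictures are not rectified: a ray, as slopes to the right and down, at radius r is drawn at 1 + k1 r^2 times it, then the intrinsics apply), "rvec" (rotation vector, rad) and "tvec" (3), from world to camera coordinates, as OpenCV has them. Camera axes: x right, y down, z forward; pixel columns grow to the right and rows downward; lengths in mm; the calibration is good to about 2 mm. A picture is of the moment at which its call begins: read the wrist's pose just before it. camera_info takes no time and is no camera call; for the wrist camera it gives the pose at the moment of the call.
- workorder.finish_job(): hands the job in, once; it reports no verdict.
Trained networks look in the newest picture that a camera, given by its name, has taken for a name from the list of things; names that differ only in an ending like _2 or _b are one class to them, and where a whole thing is asked for, a point or a joint stands for the part that bears it (a point fixed in the world has none). Each returns a list of dicts, best first, with "conf" (0 to 1); they miss things now and then, are a little off and sometimes report something else, mostly with a low value. They report only what shows in the picture. A call takes as long as a camera call. They do not tell look-alikes from the thing itself.
- spotter.regions_of(camera, target): "pixels" (384x512 bool, what is visible of it) and "extent" ([centre column, centre row, width, height] in pixels, round what is visible of it).
The state is a dict: "time_s": time; "joints": joint angles; "dq": joint speeds; "tau": joint torques, N m; "eef_pos": TCP position; "ee_rot": TCP orientation; "force": force on the tool from outside, world axes, zero at the start; "wrist_torque": the same for the moment, N m; "grip_width": opening from 0.0 (shut) to 1.0 (fully open).
Only numpy, scipy, OpenCV 4.12 (cv2) and the standard library are available. Lean on these libraries where they do the work, as an engineer would, in place of code of your own. Each camera call takes 0.05 s, during which the arm holds its last target. There are 200 camera calls.

### The job

A sample jar is standing on the balance pan, and the colour of its cap says which hand refractometer is wanted. Draw the refractometer with the same colour of eyepiece out of the slanted stand, turn it level with its nose pointing at the lit panel at the back of the bench, and finish while still holding it there in the gripper, steady, about 25 cm above the bench and touching nothing else. Leave the other refractometer in its well, and do not disturb the jars and the other things on the bench.

Things in the scene. Friction and masses are not known exactly. Their poses are not given: they have to be found in the camera images.
- ref_orange: hand refractometer, 175 mm long, 0.22 kg: orange eyepiece (32 mm dia, 35 long), black grip tube (28 dia, 85 long, orange ring near the nose), aluminium square nose (28 x 28, 55 long). Origin: mid-length on the axis, 87 mm from the nose face, centre of mass, grip there. +x to the nose, +y sideways. Starts in either well of the stand, sloping 45 degrees, nose down and away from the robot, origin 105 mm up
- ref_blue: hand refractometer, 175 mm long, 0.22 kg: blue eyepiece (32 mm dia, 35 long), black grip tube (28 dia, 85 long, blue ring near the nose), aluminium square nose (28 x 28, 55 long). Origin: mid-length on the axis, 87 mm from the nose face, centre of mass, grip there. +x to the nose, +y sideways. Starts in either well of the stand, sloping 45 degrees, nose down and away from the robot, origin 105 mm up
- stand: fixed slanted plastic stand, base 150 x 200 mm, two wells 120 mm apart along its y. Origin: at bench level, midway below the two refractometer origins; +x: where the noses point, seen from above. Each well: sloping square sleeve, 40 mm wide outside, around the last 50 mm of the nose, 2 mm play, no catch; draw out along the slope, eyepiece first. A 14 mm rib lies under the grip tube, its sides are free
- balance: fixed white bench balance, 270 x 190 mm, with a round steel pan (124 mm diameter, top 60 mm above the bench). Origin at bench level under the pan's centre. One of the two jars stands on the pan
- jar_orange: white sample jar with an orange cap, 64 mm diameter, 85 mm high; origin at the centre of its underside. It stands either on the balance pan or on the wooden riser beside the balance (both 60 mm high)
- jar_blue: white sample jar with a blue cap, same size; origin at the centre of its underside. It stands on whichever of pan and riser the other jar does not
- panel_mid (a point): centre of the lit face of the fixed light panel at the back of the bench: a glowing white upright rectangle 200 mm wide and 180 mm high in a yellow frame (its back, seen from beyond the bench, is plain yellow), facing the robot; its centre is 180 mm above the bench
- panel: the fixed light panel with its frame and foot (230 mm wide, 285 mm high, 90 mm deep). Origin at bench level directly below panel_mid; +x points to its back, away from the robot
- bowl: blue ceramic bowl, 120 mm across, 55 mm high, on the right; leave alone. Origin: centre of underside
- cup: white plastic cup, 80 mm across, 70 mm high, on the right; leave alone. Origin: centre of underside
- tub: low white plastic tub, 110 mm across, 35 mm high, on the near right; leave alone. Origin: centre of underside
- bottle: amber bottle with a red cap, 60 mm across, 130 mm high, at the right back; leave alone. Origin: centre of underside
- spatula: steel spatula, 180 mm long, lying on the near left; leave alone
Not all that is in view belongs to the job. What is shaped like the jar_orange but yellow is not meant.

How it is judged (in metres and radians):
On the way:
1. the refractometer matching the jar on the pan has been drawn out of the stand and is held by the fingers (((horizontal distance between jar_orange and balance below 0.05 m and distance of ref_orange from where it was at the start of the episode above 0.07 m and contact force between ref_orange and stand below 0.05 N and contact force between ref_orange and the fingers above 0.5 N) or (horizontal distance between jar_blue and balance below 0.05 m and distance of ref_blue from where it was at the start of the episode above 0.07 m and contact force between ref_blue and stand below 0.05 N and contact force between ref_blue and the fingers above 0.5 N))), for 0.2 s.
At the end, for the whole second after the job is handed in: The refractometer matching the cap of the jar on the pan is held by the fingers alone, centre at least 160 mm above the bench, level within 10 degrees, nose towards the panel (sight line within 100 mm sideways of its centre), still; the other has moved less than 15 mm (((horizontal distance between jar_orange and balance below 0.05 m and height (world z) of ref_orange above 0.16 m and angle between ref_orange's own x axis and vertical between 1.396 and 1.746 rad and x of panel_mid in the frame of ref_orange above 0.09 m and y of panel_mid in the frame of ref_orange between -0.1 and 0.1 m and contact force between ref_orange and the fingers above 0.5 N and contact force between ref_orange and stand below 0.05 N and contact force between ref_orange and balance below 0.05 N and contact force between ref_orange and jar_orange below 0.05 N and contact force between ref_orange and jar_blue below 0.05 N and contact force between ref_orange and bottle below 0.05 N and contact force between ref_orange and ref_blue below 0.05 N and contact force between ref_orange and panel below 0.05 N and linear speed of ref_orange below 0.03 m/s and angular speed of ref_orange below 0.2 rad/s and distance of ref_blue from where it was at the start of the episode below 0.015 m) or (horizontal distance between jar_blue and balance below 0.05 m and height (world z) of ref_blue above 0.16 m and angle between ref_blue's own x axis and vertical between 1.396 and 1.746 rad and x of panel_mid in the frame of ref_blue above 0.09 m and y of panel_mid in the frame of ref_blue between -0.1 and 0.1 m and contact force between ref_blue and the fingers above 0.5 N and contact force between ref_blue and stand below 0.05 N and contact force between ref_blue and balance below 0.05 N and contact force between ref_blue and jar_orange below 0.05 N and contact force between ref_blue and jar_blue below 0.05 N and contact force between ref_blue and bottle below 0.05 N and contact force between ref_blue and ref_orange below 0.05 N and contact force between ref_blue and panel below 0.05 N and linear speed of ref_blue below 0.03 m/s and angular speed of ref_blue below 0.2 rad/s and distance of ref_orange from where it was at the start of the episode below 0.015 m))); the arm keeps its last pose, push and grip.
It fails at once if the refractometer that is not wanted is pulled from its well or pushed about (moved over 15 mm) ((horizontal distance between jar_orange and balance below 0.05 m and distance of ref_blue from where it was at the start of the episode above 0.015 m) or (horizontal distance between jar_blue and balance below 0.05 m and distance of ref_orange from where it was at the start of the episode above 0.015 m)).
It fails at once if a jar or another bystander is pushed over 20 mm from its place (distance of any of jar_orange, jar_blue, bowl, cup, tub, bottle, spatula from where it was at the start of the episode above 0.02 m).
It also fails if it takes over 40 s, if anything falls off the work surface, if the arm or the gripper's body presses on something with over 40 N, if the wrist force passes 120 N, or if a joint passes its speed limit or range.

## Working session

There is one attempt and no reset: what is moved stays moved. The work goes in short steps, Python scripts to look and compute and a tool call to move; the robot and the scene stay as the last step left them, time stands still between calls to the robot, and variables do not carry over. Pictures are saved under pics/ and viewed, about 8 in all and at most 12, crops included, and the job is handed in when it is done.

Besides the shell and the picture viewer there is one more tool, called after ">>>" as name(argument=value, ...), one argument or row to a line, values as JSON. step_arm: Moves the arm, as the interface text tells. Its arguments: {"type":"object","properties":{"plan":{"type":"string"},"grip_force":{"type":"number"}},"required":["plan"]}

```bash
mkdir -p pics
cat > h.py <<'E'
import numpy as np, cv2
from scipy.spatial.transform import Rotation as R
from rig import readout, cams, workorder, spotter, ctrl
def cap(n):
    info=cams.camera_info(n); p,d=cams.capture(n); return p,d,info
def world(uv,z,info):
    uv=np.atleast_2d(uv).astype(float); z=np.atleast_1d(z)
    f=192/np.tan(np.radians(info['vfov'])/2)
    K=np.array([[f,0,info['cx']],[0,f,info['cy']],[0,0,1.]])
    n=cv2.undistortPoints(uv[:,None],K,np.array([info['k1'],0,0,0.]))[:,0]
    c=np.c_[n*z[:,None],z]
    return (c-np.array(info['tvec']).ravel())@R.from_rotvec(np.array(info['rvec']).ravel()).as_matrix()
def cloud(mask,d,info):
    v,u=np.nonzero(mask&(d>0)); return world(np.c_[u,v],d[v,u],info),np.c_[u,v]
E
cat > a.py <<'E'
from h import *
ims=[]
for n in ['scene','top']:
    p,d,i=cap(n); cv2.imwrite(f'pics/{n}.png',p[...,::-1]); ims.append(p)
    for t in ['ref_orange','ref_blue','jar_orange','jar_blue','balance','stand','panel']:
        for r in spotter.regions_of(n,t)[:3]:
            c,_=cloud(r['pixels'],d,i)
            print(n,t,round(r['conf'],2),np.round(r['extent']),*(np.round(np.percentile(c,q,axis=0)) for q in (3,50,97)) if len(c) else '')
print(readout.sense(), ctrl.hold_point_z)
E
python3 a.py; python3 -c "
import cv2;import numpy as np
cv2.imwrite('pics/both.png',cv2.resize(np.vstack([cv2.imread('pics/scene.png'),cv2.imread('pics/top.png')]),(400,600)))"
```

```text
scene ref_orange 0.54 [255. 189.  18.  27.] [519.  67.  86.] [563.  77. 128.] [603.  91. 172.]
scene ref_blue 0.77 [229. 208.  24.  35.] [506. -53.  79.] [551. -41. 130.] [597. -25. 174.]
scene jar_orange 0.7 [336. 190.  23.  25.] [727. 288.  11.] [754. 304.  75.] [778. 341.  88.]
scene jar_blue 0.54 [322.  95.  18.  25.] [411. 579.  68.] [442. 593. 123.] [461. 627. 148.]
scene balance 0.81 [290. 159.  80.  68.] [393. 215.  10.] [539. 292.  50.] [652. 414.  63.]
scene stand 0.66 [322.  95.  17.  24.] [403. 579.  63.] [440. 595. 122.] [461. 634. 148.]
scene stand 0.57 [249. 224.  63.  56.] [521. -76.   4.] [614.  18.  12.] [662.  95.  87.]
scene panel 0.8 [263. 274.  65.  77.] [ 790. -245.    5.] [ 813. -142.  171.] [851. -34. 286.]
top ref_orange 0.67 [249. 197.  11.  30.] [501.  71.  88.] [546.  85. 145.] [602.  98. 176.]
top ref_blue 0.75 [288. 196.  10.  31.] [495. -48.  84.] [543. -32. 139.] [596. -20. 176.]
top ref_blue 0.48 [ 85. 234.  27.  19.] [399. 583.  69.] [426. 601. 142.] [453. 636. 149.]
top jar_orange 0.95 [176. 204.  24.  23.] [501. 300.  80.] [525. 324. 143.] [553. 3
[... 579 characters left out ...]
, 'joints': array([-1.34043012e+00,  3.12911175e-01,  1.49770513e+00,  4.49732380e-06,
        1.33096191e+00, -2.23409375e-01]), 'dq': array([-1.72218871e-05,  9.70568755e-04, -3.69898983e-04, -1.71933631e-04,
        4.89429504e-04, -1.00029961e-03]), 'tau': array([-8.82726545e-04, -4.12141943e+01, -2.59896719e+01, -1.95493035e-04,
        4.56200059e-04,  1.10270705e-05]), 'eef_pos': array([ 230.12906311, -471.89011998,  231.28652284]), 'ee_rot': array([7.21345387e-06, 9.74371312e-01, 2.24945650e-01, 2.20940774e-06]), 'force': array([ 0.51350634,  0.21699968, -0.33339158]), 'wrist_torque': array([-0.03824877, -0.01774652, -0.00780334]), 'grip_width': 0.9991835071184654} 18.700000000000003
```

View pics/scene.png

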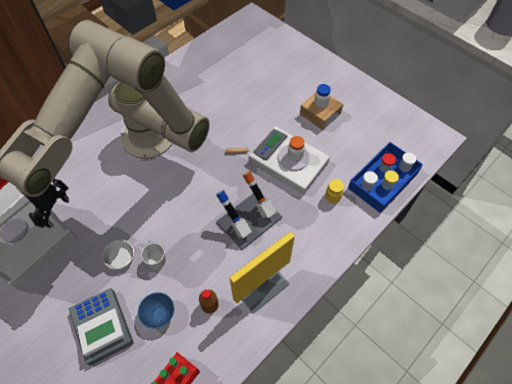

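View pics/top.png

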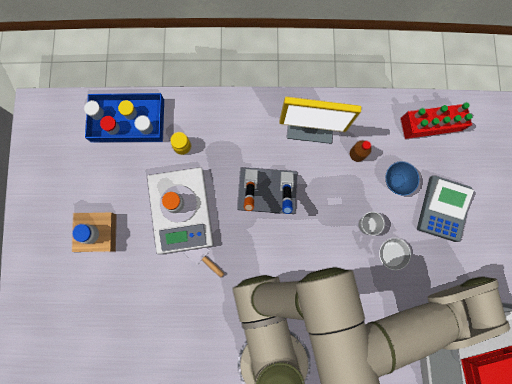

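The orange-capped jar (scene 297,148; top 171,201) stands on the pan, and the blue one (322,95) is on the riser. So ref_orange is wanted: orange eyepiece at top (249,197), scene (252,183). Things that could be mistaken for these:
- ref_blue at top (288,196).
- The yellow jar at top (180,142).
- The orange-brown spatula handle at top (212,266).

I'll move above it for the close check.

>>> step_arm(
  plan="44 -40 -5 30 100;44 -40 -5 30 100;44 -40 -5 30 100;44 -40 -5 30 100;44 -40 -5 30 100;44 -40 -5 30 100;44 -40 -5 30 100;44 -40 -5 30 100;44 -40 -5 30 100;44 -40 -5 30 100",
)

```text
time_s: 1.8
eef_pos: [414.1, -9.0, 273.5]
ee_rot: [0.0, 0.999, -0.035, 0.0]
force: [1.1, -1.1, -0.3]
grip_width: 0.999
```

>>> step_arm(
  plan="0 -4.5 0 0 100;0 -8.5 0 0 100;0 -8.5 0 0 100;0 -8.5 0 0 100",
)

```text
time_s: 2.2
eef_pos: [419.6, 74.1, 273.0]
ee_rot: [0.0, 0.999, -0.034, 0.0]
force: [-0.4, -0.1, 0.8]
grip_width: 1.004
```

```bash
cat > b.py <<'E'
from h import *
s=readout.sense(); print(s['eef_pos'],s['ee_rot'])
p,d,i=cap('wrist'); cv2.imwrite('pics/w1.png',p[...,::-1])
def fit(n,t,i,d):
    for r in spotter.regions_of(n,t)[:2]:
        c,_=cloud(r['pixels'],d,i); c=c[(c[:,2]>20)]
        if len(c)<30: continue
        m=np.median(c,0); c=c[np.linalg.norm(c-m,axis=1)<130]
        u,S,V=np.linalg.svd(c-c.mean(0),full_matrices=False); a=V[0]*np.sign(V[0][0])
        print(n,t,round(r['conf'],2),np.round(r['extent']),len(c),c.mean(0).round(1),'axis',a.round(3),'ends',*[np.round(c.mean(0)+a*q,1) for q in np.percentile((c-c.mean(0))@a,[1,99])])
fit('wrist','ref_orange',i,d); fit('wrist','ref_blue',i,d)
for n in('top','scene'):
    p,d,i=cap(n)
    fit(n,'ref_orange',i,d); fit(n,'ref_blue',i,d)
    hsv=cv2.cvtColor(p,cv2.COLOR_RGB2HSV)
    c,_=cloud((p.min(2)>225).astype(bool),d,i)
    q=c[(c[:,0]>700)&(c[:,2]>95)&(c[:,2]<265)&(c[:,1]<50)&(c[:,1]>-300)]
    if len(q)>20: print(n,'panel face',len(q),q.mean(0).round(),q.min(0).round(),q.max(0).round())
E
python3 b.py
```

```text
[419.62505283  74.07622685 273.00873963] [ 1.38172893e-04  9.99424523e-01 -3.39205515e-02  7.30623912e-06]
wrist ref_orange 0.89 [234.  61.  38.  98.] 2820 [544.1  83.5 143.2] axis [ 0.742 -0.06  -0.667] ends [510.5  86.3 173.4] [608.4  78.3  85.5]
wrist ref_blue 0.58 [357.  59.  57. 100.] 3170 [537.3 -30.6 140.5] axis [ 0.731 -0.027 -0.682] ends [502.3 -29.4 173.2] [598.5 -32.9  83.4]
top ref_orange 0.5 [249. 195.   9.  25.] 195 [552.2  84.  138.7] axis [ 0.718 -0.045 -0.694] ends [512.9  86.5 176.6] [603.5  80.8  89.1]
top ref_blue 0.66 [289. 198.  12.  29.] 283 [541.3 -33.3 136.8] axis [ 0.736 -0.037 -0.676] ends [499.6 -31.3 175.1] [598.9 -36.2  84. ]
top panel face 1065 [ 788. -129.  183.] [ 774. -229.   96.] [801. -32. 265.]
scene ref_orange 0.58 [255. 189.  24.  30.] 297 [562.2  78.4 128.4] axis [ 0.688 -0.043 -0.724] ends [518.3  81.1 174.5] [605.   75.8  83.3]
scene ref_orange 0.5 [294. 148.  22.  25.] 331 [545.1 319.2 119.3] axis [ 0.19  -0.336 -0.923] ends [537.9 332.  154.3] [555.5 300.7  68.4]
scene ref_blue 0.62 [229. 209.  23.  31.] 296 [552.4 -40.7 130. ] axis [ 0.679 -0.057 -0.732] ends [509.6 -37.2 176.2] [596.7 -44.4  82.2]
```

View pics/w1.png

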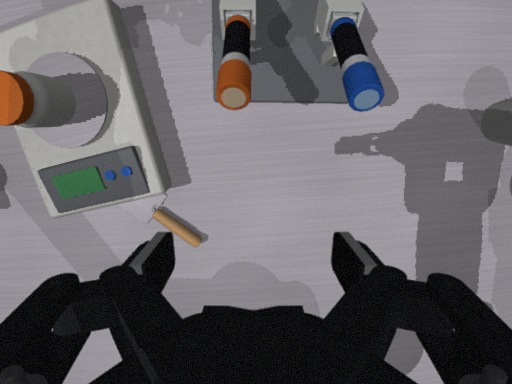

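Ref_orange confirmed in the wrist view: orange eyepiece (235,85), with the orange-capped jar on the pan at (10,97). The tool can't tilt, so I'll grip about 24 mm towards the eyepiece with the tool vertical and draw it out along the slope. I'll then swing it level in the pads against the bench.

>>> step_arm(
  plan="4.5 -1 0 0 100;9 -1.8 0 0 100;12.9 -1.8 1 0 100;12.9 -1.8 4 0 100;12.9 -1.8 7 0 100;12.9 -1.8 10 0 100;12.9 -1.8 12 0 100;12.9 -1.8 13 0 100;12.9 -1.8 13 0 100",
)

```text
time_s: 3.55
eef_pos: [549.3, 82.5, 142.2]
ee_rot: [-0.0, 0.999, -0.035, -0.001]
force: [0.6, 0.1, -0.7]
grip_width: 1.0
```

```bash
cat > c.py <<'E'
from h import *
import sys
s=readout.sense(); print(s['eef_pos'],s['ee_rot'],s['force'],s['grip_width'],s['time_s'])
p,d,i=cap('wrist'); cv2.imwrite(sys.argv[1],p[...,::-1])
for r in spotter.regions_of('wrist','ref_orange')[:2]:
    c,_=cloud(r['pixels'],d,i); print(r['conf'],r['extent'],len(c))
    if len(c)>50:
        c=c[np.linalg.norm(c-np.median(c,0),axis=1)<130]
        V=np.linalg.svd(c-c.mean(0),full_matrices=False)[2][0]; V*=np.sign(V[0]); print(c.mean(0).round(1),V.round(3),np.percentile(c,[2,98],axis=0).round(1))
E
python3 c.py pics/w2.png
```

```text
[549.28764851  82.51113294 142.17372484] [-3.97634323e-05  9.99385727e-01 -3.50319672e-02 -9.63396907e-04] [ 0.63746806  0.09701065 -0.65507748] 0.9998543830570448 3.55
0.92 [252.8, 220.2, 58.8, 175.8] 7863
[556.5  83.7 134.8] [ 0.686 -0.047 -0.726] [[523.4  69.7  88.4]
 [604.5  99.  170.2]]
```

View pics/w2.png

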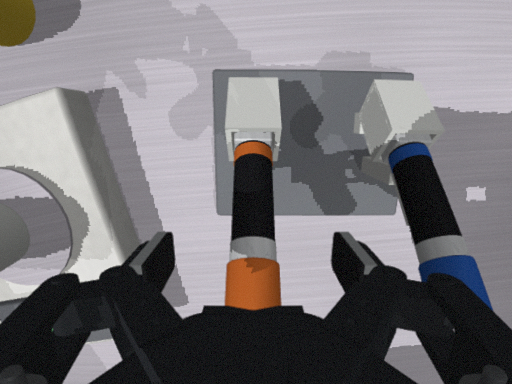

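The jaws straddle the orange tube symmetrically (tube at column 252, fingers at 158 and 345). Descending and closing.

>>> step_arm(
  plan="0 -0.1 1.5 0 100;0 -0.1 2.7 0 100;0 -0.1 3.2 0 100;0 -0.1 3.2 0 100;0 -0.1 3.2 0 20;0 -0.1 3.2 0 0;0 -0.1 3.2 0 0;0 -0.1 3.2 0 0;0 -0.1 3.2 0 0;0 -0.1 3.2 0 0",
  grip_force=90,
)

```text
time_s: 4.65
eef_pos: [549.8, 83.5, 111.6]
ee_rot: [0.0, 0.999, -0.035, 0.0]
force: [-2.4, -1.0, 5.3]
grip_width: 0.303
```

>>> step_arm(
  plan="-0.7 0 -0.7 0 0;-1.5 0 -1.5 0 0;-2.5 0 -2.5 0 0;-3.5 0 -3.5 0 0;-4.5 0 -4.5 0 0;-5.5 0 -5.5 0 0;-7 0 -7 0 0;-9 0 -9 0 0;-11 0 -11 0 0;-11 0 -11 0 0",
)

```text
time_s: 5.65
eef_pos: [438.2, 91.8, 223.3]
ee_rot: [-0.0, 0.999, -0.035, 0.001]
force: [-0.2, 1.1, -3.3]
grip_width: 0.302
```

```bash
python3 c.py pics/w3.png
cat > d.py <<'E'
from h import *
import sys
for n in ('top','scene'):
    p,d,i=cap(n)
    for t in ('ref_orange','ref_blue'):
      for r in spotter.regions_of(n,t)[:2]:
        c,_=cloud(r['pixels'],d,i)
        if len(c)<20: continue
        c=c[np.linalg.norm(c-np.median(c,0),axis=1)<130]
        V=np.linalg.svd(c-c.mean(0),full_matrices=False)[2][0]; V*=np.sign(V[0]); print(n,t,round(r['conf'],2),np.round(r['extent']),len(c),c.mean(0).round(1),V.round(3))
E
python3 d.py
```

```text
[438.20123702  91.81772687 223.31251681] [-7.07055836e-05  9.99404019e-01 -3.45020189e-02  1.10123836e-03] [-0.24476719  1.07207284 -3.30950171] 0.3021652444552743 5.65
0.67 [252.2, 196.9, 67.7, 224.4] 10457
[465.1  91.3 227.1] [ 0.722 -0.058 -0.69 ] [[426.   76.6 171.5]
 [524.7 105.3 267.9]]
top ref_orange 0.67 [247. 242.  11.   4.] 49 [397.1  96.3 277.8] [0.185 0.95  0.251]
top ref_blue 0.57 [288. 198.   9.  32.] 278 [541.3 -33.1 137. ] [ 0.737 -0.037 -0.675]
top ref_blue 0.53 [ 86. 234.  28.  17.] 418 [425.8 604.  127. ] [0.065 0.399 0.915]
scene ref_orange 0.88 [244. 162.  20.  33.] 303 [487.9  85.2 202.5] [ 0.687 -0.092 -0.721]
scene ref_blue 0.88 [229. 207.  21.  36.] 264 [549.7 -41.  133.8] [ 0.691 -0.072 -0.72 ]
```

View pics/w3.png

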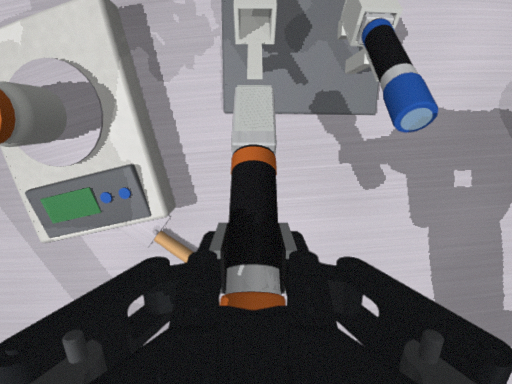

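It is drawn out and still at 45° in the pads; the well is empty at (255,25) and blue is in place at (390,75). Next I'll go to clear bench, with the nose short of the stand.

>>> step_arm(
  plan="-1 3 1 0 0;-2.3 6 4 0 0;-2.3 7.4 8 0 0;-2.3 7.4 11.5 0 0;-2.3 7.4 13 0 0;-2.3 7.4 13 0 0;-2.3 7.4 13 0 0",
  grip_force=40,
)

```text
time_s: 6.75
eef_pos: [412.3, 19.0, 91.4]
ee_rot: [0.0, 0.999, -0.035, 0.0]
force: [1.5, 0.4, -1.8]
grip_width: 0.301
```

Now lowering, with a backward drag. The first half goes down to TCP z≈46.

>>> step_arm(
  plan="0 0 0.8 0 0;0 0 1.4 0 0;-0.4 0 1.8 0 0;-0.8 0 2.2 0 0;-1.2 0 2.6 0 0;-1.6 0 3 0 0;-2 0 3.5 0 0;-2.4 0 4 0 0;-2.8 0 4.5 0 0;-2.8 0 4.5 0 0",
  grip_force=40,
)

```text
time_s: 7.75
eef_pos: [384.0, 21.0, 45.8]
ee_rot: [0.0, 0.999, -0.035, 0.0]
force: [1.0, 0.1, 4.3]
grip_width: 0.301
```

```bash
python3 c.py pics/w4.png; python3 d.py|grep range
```

```text
[384.00225796  21.02055005  45.84997606] [ 5.67096893e-05  9.99387475e-01 -3.49928624e-02  4.13744440e-04] [0.98260402 0.11966517 4.33300584] 0.30140534675305974 7.75
0.67 [252.5, 170.1, 67.3, 275.8] 13907
[426.6  19.9  56.5] [ 0.921 -0.06  -0.384] [[368.1   5.1  29. ]
 [493.8  34.2  83.9]]
0.6 [5.3, 203.2, 10.7, 39.6] 282
[404.  207.1  12.7] [ 0.92   0.142 -0.366] [[393.6 204.8   5.6]
 [418.2 210.9  19.1]]
scene ref_orange 0.49 [224. 188.  23.  26.] 152 [431.5  19.4  54.2] [ 0.927  0.025 -0.375]
```

Pivoting as planned: tilt is down to about 23° with 4 N on the tool. Continuing to TCP z≈6.

>>> step_arm(
  plan="-0.2 0 0.5 0 0;-0.4 0 1 0 0;-0.6 0 1.5 0 0;-0.7 0 2 0 0;-0.8 0 2.5 0 0;-0.9 0 3 0 0;-1 0 3.4 0 0;-1 0 3.7 0 0;-1 0 3.9 0 0;-1 0 3.9 0 0",
  grip_force=40,
)

```text
time_s: 9.15
eef_pos: [373.9, 21.8, 6.8]
ee_rot: [-0.0, 0.999, -0.035, -0.0]
force: [-2.4, 1.8, 2.9]
grip_width: 0.302
```

```bash
python3 c.py pics/w5.png; python3 d.py|grep orange
```

```text
[373.93131875  21.83934141   6.81219377] [-7.55455065e-05  9.99396208e-01 -3.47446846e-02 -1.44004081e-04] [-2.39460924  1.75545769  2.93081305] 0.30194884908357483 9.15
0.86 [250.4, 156.1, 72.8, 312.2] 18184
[426.5  20.   32.7] [ 0.997 -0.065 -0.049] [[354.4   5.1  25.9]
 [485.3  34.8  39.8]]
top ref_orange 0.49 [270. 227.  10.  16.] 151 [463.6  19.2  30.1] [ 1.    -0.008  0.026]
```

Level to within about 3°. Firming the grip, lifting, then turning about 16° to point at panel_mid ≈ (788, -129).

>>> step_arm(
  plan="0 0 0 0 0;0 0 -1 0 0;0 0 -4 0 0;0 0 -8 2 0;0 0 -12 6 0;0 0 -16 11 0;0 0 -20 15 0;0 0 -22.5 16 0;0 0 -23.2 16 0;0 0 -23.2 16 0",
  grip_force=100,
)

```text
time_s: 10.55
eef_pos: [373.9, 21.7, 238.7]
ee_rot: [0.0, 0.985, -0.174, 0.0]
force: [-0.3, -0.6, -3.5]
grip_width: 0.298
```

>>> step_arm(
  plan="0 0 0 0 0;0 0 0 0 0;0 0 0 0 0;0 0 0 0 0;0 0 0 0 0",
)

```text
time_s: 11.05
eef_pos: [373.9, 21.8, 238.7]
ee_rot: [-0.0, 0.985, -0.174, -0.0]
force: [-0.1, 0.5, -1.8]
grip_width: 0.294
```

```bash
python3 c.py pics/w6.png; python3 d.py; python3 -c "
from h import *
p,d,i=cap('scene');cv2.imwrite('pics/s6.png',p[...,::-1]);c,_=cloud(p.min(2)>-1,d,i)
p,d,i=cap('top');c,_=cloud(p.min(2)>225,d,i);q=c[(c[:,0]>700)&(c[:,2]>95)&(c[:,2]<265)&(c[:,1]<50)&(c[:,1]>-300)];print(q.mean(0))
a=cv2.imread('pics/w6.png');b=cv2.imread('pics/s6.png')[100:292,130:386];cv2.imwrite('pics/fin.png',cv2.resize(np.hstack([a,cv2.resize(b,(512,384))]),(800,300)))"
```

```text
[373.89916169  21.77286396 238.74980422] [-3.14652867e-05  9.84809378e-01 -1.73638728e-01 -2.82897705e-04] [-0.11662671  0.531199   -1.80971919] 0.29422642917374237 11.05
top ref_orange 0.64 [277. 239.  30.  57.] 202 [460.3  -6.9 258.5] [ 0.922 -0.383 -0.061]
top ref_blue 0.67 [288. 198.   9.  28.] 251 [544.4 -33.8 134.5] [ 0.674 -0.04  -0.738]
top ref_blue 0.2 [318. 119.  79.  49.] 1828 [ 790.1 -128.7  209.5] [ 0.025 -0.087  0.996]
scene ref_orange 0.73 [212. 159.  20.  40.] 333 [437.2  -1.1 258.2] [ 0.924 -0.359 -0.135]
scene ref_blue 0.59 [230. 208.  26.  34.] 307 [551.2 -39.9 129.9] [ 0.662 -0.041 -0.749]
[ 787.67189589 -129.08628062  184.05400912]
```

View pics/fin.png

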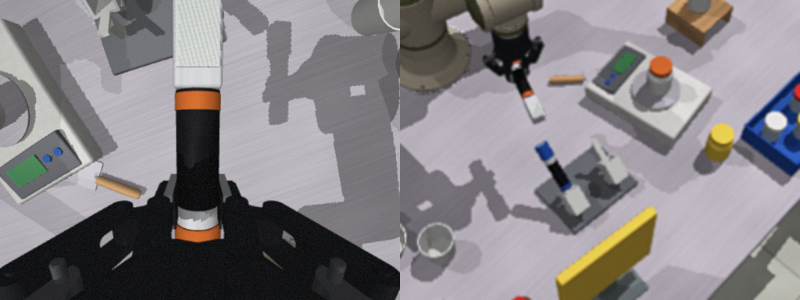

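Held in the air, nose pointing toward the panel; blue is in its well. I'll measure tilt straight from wrist depth, twice over time, to check for slow slip.

```bash
cat > e.py <<'E'
from h import *
s=readout.sense(); p,d,i=cap('wrist'); m=np.zeros(d.shape,bool); m[:230,225:280]=1
c,_=cloud(m,d,i); c=c[(c[:,2]>215)&(c[:,2]<300)]
V=np.linalg.svd(c-c.mean(0),full_matrices=False)[2][0]; V*=np.sign(V[0])
h=np.array([-129-c[:,1].mean(),0]); 
print(s['time_s'],s['grip_width'],len(c),c.mean(0).round(1),V.round(3),'tilt',np.degrees(np.arcsin(V[2])).round(2),'yaw',np.degrees(np.arctan2(V[1],V[0])).round(1),'want',np.degrees(np.arctan2(-129-c[:,1].mean(),788-c[:,0].mean())).round(1))
E
python3 e.py
```

```text
11.55 0.2986900601777943 12572 [437.3   0.5 261.1] [ 0.938 -0.341 -0.063] tilt -3.6 yaw -20.0 want -20.3
```

>>> step_arm(
  plan="0 0 0 0 0;0 0 0 0 0;0 0 0 0 0;0 0 0 0 0;0 0 0 0 0;0 0 0 0 0;0 0 0 0 0;0 0 0 0 0;0 0 0 0 0;0 0 0 0 0",
)

```text
time_s: 12.6
eef_pos: [374.0, 21.8, 239.0]
ee_rot: [0.0, 0.985, -0.174, 0.0]
force: [0.2, -0.0, -2.5]
grip_width: 0.296
```

```bash
python3 e.py
```

```text
12.6 0.2955708696162009 12575 [437.3   0.5 261. ] [ 0.938 -0.341 -0.063] tilt -3.59 yaw -20.0 want -20.3
```

Stable over 1 s: tilt 3.6° and not changing, yaw −20.0° against −20.3° wanted. Handing in.

```bash
python3 -c "
from h import *
print(workorder.finish_job())"
```

```text
the job is handed in; nothing more can be done
None
```

I handed the job in at about 12.6 s with the orange refractometer still held in the gripper. The hand-in reports no verdict.

- **What I did:** The orange-capped jar was on the pan, so I drew ref_orange out along the slope. The tool can only turn about its own z axis. I therefore levelled the refractometer by pressing its nose lightly on clear bench so that it pivoted in the pads. Then I tightened the grip to 100 N, lifted it to about 25 cm and turned it to the panel.
- **Last checks:** Its nose is 3.6° below level, against the 10° allowed, and that did not change over 1 s. It points at −20.0°, and −20.3° would aim exactly at the panel centre. The wrist force (about 2.5 N) is close to the refractometer's weight alone.
- **Other things on the bench:** ref_blue reads within a few millimetres of its first position and sits in its well. In the last picture the orange jar is still on the pan. The jars, bowl, cup, tub, bottle and spatula were not re-measured, but the arm came near none of them.
- **Disagreements:** The wrist network missed ref_orange in the last picture, so I took the tilt from wrist depth instead. The scene camera's rougher fit suggested about 8°, while the top camera's gave 3.5°, in line with the wrist.

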